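Zero the studio comparator on the master, then gauge the frame spacer

TASK

Zero the bench comparator on the metal master bar that lies in it: slide the indicator head towards the bar by its grip post until the needle stands at the long zero mark, and let go. Then draw the master out and lay it flat on the grey felt pad. Slide the wooden spacer bar into its place, tapered nose first, and press it firmly but gently home against the end stop without disturbing the zero, so that the dial shows how much thicker it is; leave the paint jar, tube and bottle alone.

Things in the scene. Friction and masses are not known exactly. Their poses are not given: they have to be found in the camera images.
- gauge: Grey bench comparator fixed to the table. Origin: underside, below the middle line of the seated spacer. +x: the way bars slide in; +y: from the fixed anvil to the sliding head. Bed plate 165 (x, -75 to +90) by 200 (y, -45 to +155), 12 mm thick; bars lie on it. In front of x = -14 the bed is open, with no side walls. A home bar's tail is at x = -76 to -52 mm, as the stop is set.
- anvil_face (a point): Point on the fixed steel anvil's measuring face, at gauge x +20, y -17.5, z 26 mm, facing gauge +y, opposite the plunger. The anvil runs from gauge x = -14 (rounded lead-in) to +60, top at z = 40 mm. The sprung plunger presses the bar against it; let go, a bar settles on it by itself.
- end_stop: Steel bracket at the end of the bed; origin at the middle of its face (44 mm wide, top at z = 38 mm), which looks along gauge -x, at gauge x = +72, y = 0, z = 27 mm. The stop proper is a steel screw head, 16 mm across, standing 4 to 28 mm out of this face towards gauge -x: set differently each time and not measured. A bar is home when its nose bears on it.
- head (a joint): Slide of the indicator head along the gauge's y axis, m: 0 at its far end, growing to 0.045 towards the anvil (gauge -y). Dry friction of about 8 N holds it wherever it is left. On a master lying against the anvil the extended plunger first touches at about 0.030. Housing 50 (x) by 80 (y) mm, top 61 mm above the table, dial to 65 mm.
- head_post (a point): Centre of the aluminium grip post on top of the head's rear: 24 (gauge x) x 14 (gauge y) x 30 mm tall, from 61 to 91 mm above the table. At head = 0 it is at gauge x = +20, y = +135.5, z = 76 mm.
- plunger (a joint): How far the sprung plunger is pushed into the head, m: 0 fully out, 0.015 bottomed; never drive it past 0.012. Spring 1.5 N at 0, plus 0.3 N per mm. It turns the needle of the dial on top of the head: at 0.005 the needle is at the long zero mark (pointing along gauge +x); each mm more turns it 0.3 rad clockwise from above, one short tick.
- plunger_tip (a point): Foremost point of the plunger's round, polished steel tip (radius 8 mm), which moves along gauge y at gauge x = +20, z = 26 mm and pushes towards -y.
- master_center (a point): Centre of the aluminium master bar, 120 long (x) x 32 wide (y) x 30 mm high, weighing about 0.28 kg; the +x end (nose) tapers over its last 22 mm, by 10 mm a side, to a blunt tip; the -x end (tail) is square, with a small dark dot on top. It starts in the gauge, a little short of the stop, lying against the anvil, its tail standing out over the open bed.
- master: The same master bar; origin at the centre of its underside.
- spacer_center (a point): Centre of the wooden spacer bar, of the same shape as the master but 35 mm wide (3 mm thicker): 120 long (x) x 35 wide (y) x 30 mm high, about 0.09 kg, nose (22 mm taper to a blunt tip 15 mm wide) at +x, square tail at -x. It starts flat on the table with its nose roughly away from the robot.
- spacer_nose (a point): Middle of the spacer's blunt nose tip, half-way up (60 mm ahead of its centre). Press it home on the stop with 3 N or more; 20 N damages the setting. Sliding it in past the plunger takes about 6 N, with short peaks to 15 N.
- spacer: The same spacer bar; origin at the centre of its underside.
- pad: Grey felt pad fixed to the table, 160 (x) x 90 (y) x 3 mm; origin at the centre of its underside.
- jar: Bystander: paint jar, 52 mm wide, 62 mm tall, origin under its centre.
- tube: Bystander: white paint tube lying flat, about 110 x 34 x 22 mm, origin under its centre.
- ink: Bystander: small amber bottle, 40 mm wide, 85 mm tall, origin under its centre.

How it is judged:
On the way, in this order (a step that is already met when the one before it is completed fails the run):
1. the needle stands at zero (plunger pushed in 4 to 6 mm) on the master lying against the anvil, with the head let go (value of joint plunger between 0.004 and 0.006 m and contact force between the fingers and gauge below 0.1 N and x of master_center in the frame of gauge above -0.03 m and y of master_center in the frame of gauge below 0 m), for 0.3 s.
2. the master is out of the gauge and lies flat on the felt pad, let go (z of master_center in the frame of pad below 0.022 m and x of master_center in the frame of pad between -0.045 and 0.045 m and y of master_center in the frame of pad between -0.035 and 0.035 m and contact force between the fingers and master below 0.1 N), for 0.1 s.
3. the spacer is pressed home: its nose bears on the end stop with more than 3 N (contact force between spacer and end_stop above 3 N), for 0.02 s.
At the end, for the whole second after the job is handed in: Spacer flat on the bed, against the anvil (1.5 mm) and parallel to it (2 degrees), nose at the stop (within 30 mm of the bracket's face), at rest; plunger reads 8 mm within 1.3 mm (zero plus 3); master flat on the felt pad, its centre within 45 mm (pad x) and 35 mm (pad y) of the pad's centre (x of spacer_nose in the frame of end_stop above -0.03 m and angle between the x axis of spacer and the x axis of gauge, either way round below 0.035 rad and z of spacer_center in the frame of gauge below 0.029 m and y of spacer_center in the frame of gauge between -0.003 and 0.0015 m and value of joint plunger between 0.0067 and 0.0093 m and linear speed of spacer below 0.01 m/s and z of master_center in the frame of pad below 0.022 m and angle between master's own z axis and vertical below 0.1 rad and x of master_center in the frame of pad between -0.045 and 0.045 m and y of master_center in the frame of pad between -0.035 and 0.035 m); the robot touches nothing.
It fails at once if the spacer is forced against the end stop with more than 20 N (contact force between spacer and end_stop above 20 N).
It fails at once if the plunger is driven in past 12 mm (value of joint plunger above 0.012 m).
It fails at once if a bystander (jar, tube or bottle) is pushed more than 25 mm (distance of any of jar, tube, ink from where it was at the start of the episode above 0.025 m).
It also fails if it takes over 72 s, if anything falls off the work surface, if the arm or the gripper's body presses on something with over 40 N, if the wrist force passes 120 N, or if a joint passes its speed limit or range.

ROBOT

A 6-joint arm with a two-finger parallel gripper is mounted at the origin on the work surface. World frame = base frame: x ahead of the robot, y to its left, z up, the work surface at z = 0. Lengths are in m, angles in rad, forces in N, time in s.
With the tool pointing down it reaches from about 0.275 to 0.875 m from the base axis. Payload 12.5 kg.
Tool frame: the origin (TCP) lies at the very end of the fingers, on their centre line; the grasp point (between the pads) lies 19 mm behind it; x points along the fingers, y is the direction in which the jaws open and shut, and the axes are right-handed (so a half turn about x gives the same grasp; the last joint's range is limited). The gripper opens to 85 mm and grips with 20 to 120 N. Pads are 22 mm wide; open, the fingers measure 114 mm over their backs; the gripper's body (76 mm by 85 mm) begins 54 mm behind the grasp point. The pads swing forward as they close: fully open they stand 13 mm farther back than shut.
Start: joints at [-1.216, 0.351, 1.652, -0, 1.139, -0.085], TCP at [0.234, -0.498, 0.231] pointing down, gripper open.
Joint ranges: [-2.75, 2.75], [-0.79, 2.1], [0.01, 2.65], [-1.57, 4.71], [0.07, 3.14], [-2.87, 2.87]. Speed limits (rad/s): [2.22, 2.22, 2.79, 3.14, 3.14, 3.14].

INTERFACE

Orientations are given as a 3x3 rotation matrix whose columns are the frame's x, y, z axes.
In Python, from bench import manip gives the robot as it stands. Calls block until the motion is done:
- manip.move_ptp(position, orientation): joint-space move of the TCP to a pose.
- manip.move_l(position, attitude=None, max_speed=0.15): straight line of the TCP; attitude=None keeps the orientation; max_speed is the mean speed in m/s.
- manip.move_j(angles): joint-space move.
- manip.set_gripper(opening, effort=None): opening from 0.0 (shut) to 1.0 (fully open); effort is the grip in N (None keeps the last); returns when the fingers have stopped.
- manip.dwell(seconds).
- manip.inverse_kinematics(position, orientation): joint angles nearest the present ones, or None.
- manip.grab_frame(name): name is "side" or "top"; returns (picture, depth): 400x640x3 uint8, red, green, blue; 400x640 float32, m along the optical axis (not along the pixel's ray), 0 where there is no reading.
- manip.get_calibration(name): a dict with "camera_matrix" (3x3 intrinsics, pixels), "k1" (the pictures are not rectified: a ray, as slopes to the right and down, at radius r is drawn at 1 + k1 r^2 times it, then the intrinsics apply), "R" (3x3) and "t" (3): a world point X has camera coordinates R X + t. Camera axes: x right, y down, z forward; pixel columns grow to the right and rows downward; lengths in m; the calibration is good to about 2 mm. A picture is of the moment at which its call begins. get_calibration takes no time and is no camera call.
A pose or a line that the arm cannot do raises manip.Unreachable and nothing moves.
- manip.sign_off(): hands the job in, once; it reports no verdict.
Trained networks look in the newest picture that a camera, given by its name, has taken for a name from the list of things; names that differ only in an ending like _2 or _b are one class to them, and where a whole thing is asked for, a point or a joint stands for the part that bears it (a point fixed in the world has none). Each returns a list of dicts, best first, with "confidence" (0 to 1); they miss things now and then, are a little off and sometimes report something else, mostly with a low value. They report only what shows in the picture. A call takes as long as a camera call.
- manip.look_for(camera, name): "at" ([x, y, z] in m, in world coordinates, good to about 4 mm: the middle of the surface that is visible of it).
Readings, each from a call of its own:
- manip.current_time(): time.
- manip.current_qpos(): joint angles.
- manip.current_joint_vel(): joint speeds.
- manip.current_joint_torque(): joint torques, N m.
- manip.current_ee_pos(): TCP position.
- manip.current_tcp_rot(): TCP orientation.
- manip.current_force(): force on the tool from outside, world axes, zero at the start.
- manip.current_ft_torque(): the same for the moment, N m.
- manip.current_grip_width(): opening from 0.0 (shut) to 1.0 (fully open).
Only numpy, scipy, OpenCV 4.12 (cv2) and the standard library are available. Lean on these libraries where they do the work, as an engineer would, in place of code of your own. Each camera call takes 0.05 s, during which the arm holds its last target. There are 200 camera calls.

## Working session

There is one attempt and no reset: what is moved stays moved. The work goes in short steps, each a Python script; the robot and the scene stay as the last script left them, time stands still between calls to the robot, and variables do not carry over. Pictures are saved under pics/ and viewed, about 8 in all and at most 12, crops included, and the job is handed in when it is done.

```bash
mkdir -p pics
cat > h.py <<'E'
import numpy as np, cv2
from bench import manip as m
def cal(c):
    k=m.get_calibration(c); return np.array(k["camera_matrix"]),k["k1"],np.array(k["R"]),np.array(k["t"])
def pts(c,d):
    K,k1,R,t=cal(c); h,w=d.shape; u,v=np.meshgrid(np.arange(w),np.arange(h))
    p=cv2.undistortPoints(np.stack([u,v],-1).reshape(-1,1,2).astype(float),K,np.array([k1,0,0,0.])).reshape(h,w,2)
    P=np.dstack([p[...,0]*d,p[...,1]*d,d]); return (P-t)@R   # world
def proj(c,X):
    K,k1,R,t=cal(c); return cv2.projectPoints(np.atleast_2d(X).astype(float),cv2.Rodrigues(R)[0],t,K,np.array([k1,0,0,0.]))[0][:,0]
def ortho(c,img,P,x0,x1,y0,y1,z,s):  # rectified plan view at height z; s px/m; rows: x falling, cols: y falling
    xs=np.arange(x1,x0,-1/s); ys=np.arange(y1,y0,-1/s); X,Y=np.meshgrid(xs,ys,indexing='ij')
    uv=proj(c,np.stack([X,Y,0*X+z],-1).reshape(-1,3)).reshape(*X.shape,2).astype(np.float32)
    return cv2.remap(img,uv[...,0],uv[...,1],cv2.INTER_LINEAR)
def save(n,img): cv2.imwrite('pics/'+n,cv2.cvtColor(img,cv2.COLOR_RGB2BGR))
def down(a):  # tool down, jaws (y) along world angle a
    y=np.array([np.cos(a),np.sin(a),0]); x=np.array([0,0,-1.]); return np.stack([x,y,np.cross(x,y)],1)
E
python3 - <<'E'
from h import *
im,d=m.grab_frame("top"); np.savez('top0',im=im,d=d); save('top0.png',im)
i2,d2=m.grab_frame("side"); np.savez('side0',im=i2,d=d2); 
save('side0.png',i2)
for c in("top","side"):
    K,k,R,t=cal(c); print(c,K[0,0],-R.T@t)
for c in("top","side"):
  for n in "gauge anvil_face end_stop head_post plunger_tip master_center spacer_center pad jar tube ink".split():
    print(c,n,[(np.round(r["at"],3).tolist(),round(r["confidence"],2)) for r in m.look_for(c,n)[:2]])
E
```

```text
top 492.89999992932536 [ 0.45958905 -0.02324282  1.0769042 ]
side 383.4075186694148 [0.52281572 0.58694365 0.80225292]
top gauge [([0.564, -0.023, 0.017], 0.89)]
top anvil_face [([0.566, -0.023, 0.01], 0.56)]
top end_stop [([0.629, -0.092, 0.042], 0.64), ([0.538, -0.091, 0.044], 0.58)]
top head_post [([0.571, 0.01, 0.064], 0.87)]
top plunger_tip []
top master_center [([0.537, -0.091, 0.047], 0.6)]
top spacer_center [([0.507, -0.278, 0.026], 0.62), ([0.576, -0.042, 0.032], 0.33)]
top pad [([0.502, 0.267, 0.003], 0.69)]
top jar [([0.711, 0.2, 0.063], 0.75), ([0.502, -0.276, 0.03], 0.55)]
top tube [([0.773, -0.229, 0.024], 0.74)]
top ink [([0.377, 0.096, 0.056], 0.58)]
side gauge []
side anvil_face [([0.573, 0.007, 0.013], 0.56)]
side end_stop [([0.635, -0.085, 0.033], 0.43)]
side head_post [([0.577, 0.043, 0.062], 0.74), ([0.572, 0.006, 0.013], 0.41)]
side plunger_tip []
side master_center [([0.54, -0.081, 0.039], 0.74), ([0.774, -0.22, 0.025], 0.74)]
side spacer_center [([0.506, -0.267, 0.03], 0.61)]
side pad [([0.506, 0.268, 0.008], 0.64)]
side jar [([0.716, 0.212, 0.063], 0.79)]
side tube [([0.774, -0.222, 0.02], 0.87), ([0.503, -0.267, 0.03], 0.72)]
side ink [([0.378, 0.114, 0.054], 0.92)]
```

View pics/top0.png

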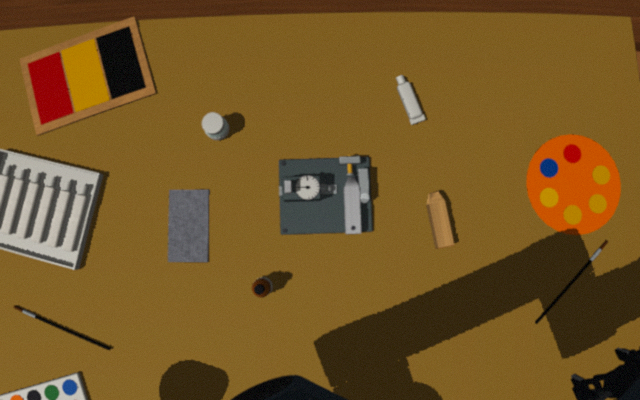

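View pics/side0.png

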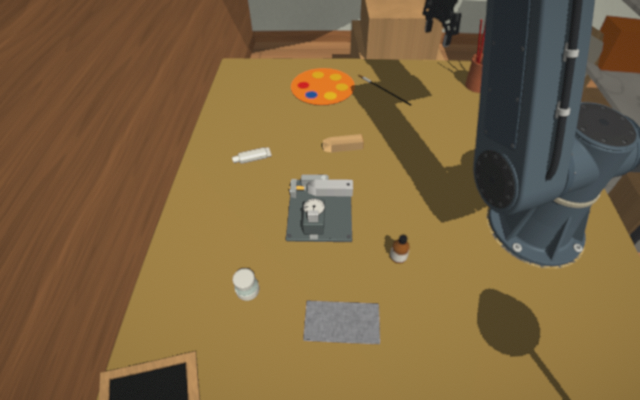

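Gauge at about (325,195) in the top view, roughly axis-aligned with the world (nose and stop away from the robot). Spacer (440,220), pad (188,225). Next I'll fit poses metrically.

Run:
```python
from h import *
z=np.load('top0.npz'); im,d=z['im'],z['d']; P=pts("top",d)
hsv=cv2.cvtColor(im,cv2.COLOR_RGB2HSV).astype(int)
X,Y,Z=P[...,0],P[...,1],P[...,2]
def box(x0,x1,y0,y1): return (X>x0)&(X<x1)&(Y>y0)&(Y<y1)
def fit(M,h,name):
    M=cv2.morphologyEx(M.astype(np.uint8),cv2.MORPH_OPEN,np.ones((3,3)))
    n,l,s,c=cv2.connectedComponentsWithStats(M); i=1+np.argmax(s[1:,4])
    v,u=np.nonzero(l==i); K,k1,R,t=cal("top")
    q=cv2.undistortPoints(np.stack([u,v],-1).reshape(-1,1,2).astype(float),K,np.array([k1,0,0,0.]))[:,0]
    r=np.c_[q,np.ones(len(q))]@R; C=-R.T@t; W=(C+r*((h-C[2])/r[:,2])[:,None])[:,:2]
    rc=cv2.minAreaRect((W*1000).astype(np.float32)); print(name,len(u),rc,'mean',W.mean(0),'medz',np.median(Z[v,u]))
    e,V=np.linalg.eigh(np.cov(W.T)); print('  axis deg',np.degrees(np.arctan2(V[1,1],V[0,1])))
S,Vv,H=hsv[...,1],hsv[...,2],hsv[...,0]
fit(box(.42,.6,.2,.34)&(S<70),.003,'pad')
fit(box(.4,.6,-.33,-.2)&(Z>.018),.03,'spacer')
fit(box(.44,.7,-.13,.12)&(S<110)&(H>30)|(box(.44,.7,-.13,.12)&(Z>.02)),.012,'bed+')
fit(box(.44,.7,-.13,.12)&(Z>.030)&(Z<.05)&(Y<-.06)&(X<.62),.041,'bars')
o=ortho("top",im,P,.45,.68,-.15,.11,.042,2600); save('g0.png',o)
```

```text
pad 2873 ((506.5635986328125, 265.4803771972656), (89.6683349609375, 156.61972045898438), 89.437255859375) mean [0.50605445 0.26530646] medz 0.0011917875653544127
  axis deg 179.04976565731204
spacer 884 ((507.9676513671875, -280.5292663574219), (118.39152526855469, 37.61400604248047), 9.096383094787598) mean [ 0.50551765 -0.28102166] medz 0.028572658065045144
  axis deg -170.35179379361048
bed+ 6532 ((568.9205322265625, -35.56201934814453), (193.48207092285156, 170.71685791015625), 89.38751220703125) mean [ 0.56615839 -0.03504753] medz 0.012340468703019265
  axis deg 93.2053381886552
bars 1106 ((550.0830688476562, -103.18429565429688), (135.282470703125, 52.63126754760742), 0.7584345936775208) mean [ 0.55117152 -0.10010183] medz 0.03995863925907181
  axis deg 168.91774224413805
```

View pics/g0.png

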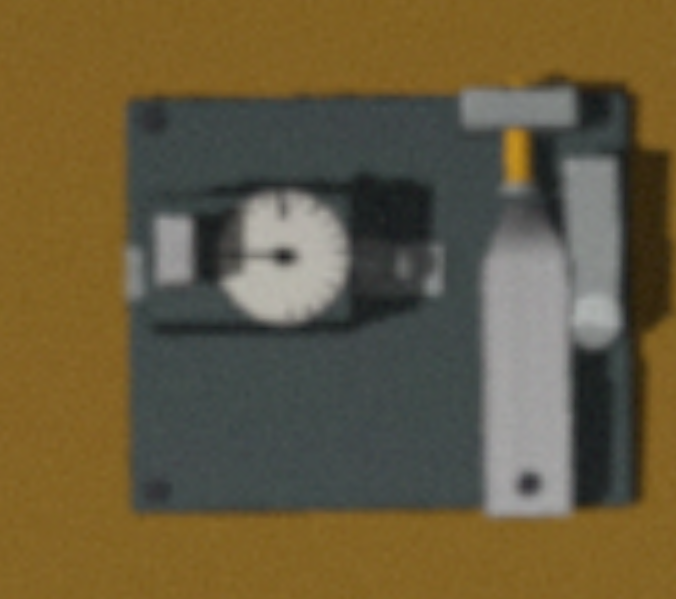

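Plan view (row→x, col→y): the bed gives gauge origin ≈ (0.559, -0.092), yaw ≈ +0.4°. Master tail is at row 515 (x≈0.482), post at (174,250), i.e. world ≈ (0.578, 0.040). The screw tip is at row ≈185, about 21 mm proud. The needle points to +y (plunger fully out). Now the zeroing.

```bash
cat >> h.py <<'E'
A=np.pi/2+0.007
def pick():  # jaw angle with comfortable last joint
    R=m.current_tcp_rot(); y=np.array(R)[:,1]; return A if y[1]>0 else A-np.pi
def dial(name):
    im,d=m.grab_frame("top"); o=ortho("top",im,None,.52,.64,-.09,.09,.065,4000); save(name,o)
E
python3 - <<'E'
from h import *
print(np.round(m.current_tcp_rot(),2).tolist(), m.current_grip_width())
R=down(pick())
for a in (A,A-np.pi): print(m.inverse_kinematics([.578,.04,.15],down(a)))
m.move_ptp([.578,.040,.15],R); m.move_l([.578,.040,.070],max_speed=.1)
f0=m.current_force(); m.set_gripper(0.0,40); print('grip',m.current_grip_width(),m.current_ee_pos())
m.move_l([.578,.012,.070],max_speed=.05)
print(np.round(m.current_force()-np.array(f0),1))
for y in (.011,.010,.009,.008,.007):
    m.move_l([.578,y,.070],max_speed=.02); print(y,np.round(np.array(m.current_force())-f0,1))
m.set_gripper(0.6); m.move_l([.578,.007,.12],max_speed=.15); m.move_l([.578,.12,.16],max_speed=.25)
dial('d1.png'); print(m.current_time())
E
```

```text
[[0.0, 0.43, -0.9], [0.0, -0.9, -0.43], [-1.0, -0.0, -0.0]] 0.9985938370155747
[-1.12502916e-02  4.96720926e-01  1.64897043e+00 -4.44089210e-16
  9.95901302e-01 -1.58904662e+00]
[-1.12502916e-02  4.96720926e-01  1.64897043e+00 -4.44089210e-16
  9.95901302e-01  1.55254604e+00]
grip 0.1520760895226621 [0.57805477 0.04017245 0.07027699]
[1.1 5.7 3.4]
0.011 [0.9 8.7 3.3]
0.01 [0.6 9.6 3.7]
0.009 [1.2 9.9 2.5]
0.008 [ 1.4 10.8  3.4]
0.007 [ 1.1 10.1  4.4]
8.6667
```

View pics/d1.png

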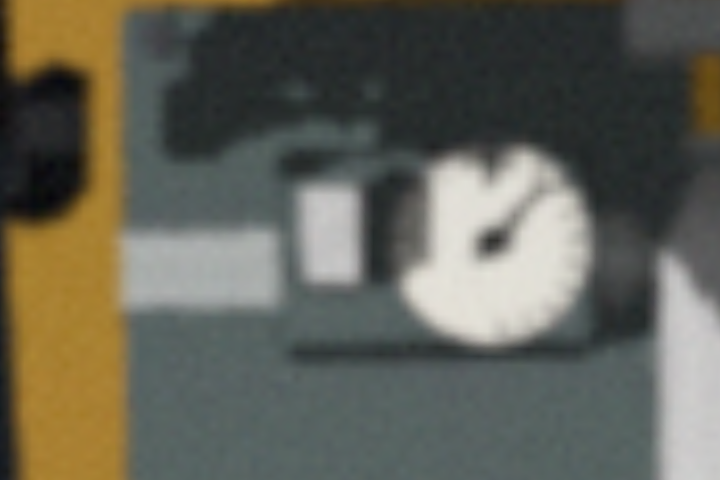

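The needle tip is at (545,185) and the hub at (490,242), so it reads about 44° clockwise, ≈2.6 mm past zero. I'll move the head back by that amount.

Run:
```python
from h import *
m.move_l([.578,.007,.12],max_speed=.25);m.move_l([.578,.007,.070],max_speed=.1)
m.set_gripper(0.0,40); print(m.current_ee_pos())
m.move_l([.578,.0097,.070],max_speed=.02); print(m.current_ee_pos())
m.set_gripper(0.6); m.move_l([.578,.0097,.12],max_speed=.15); m.move_l([.53,.12,.16],max_speed=.25)
dial('d2.png'); print(m.current_time())
```

```text
[0.5783183  0.00721759 0.07073047]
[0.5783006  0.00943312 0.07073211]
12.3
```

View pics/d2.png

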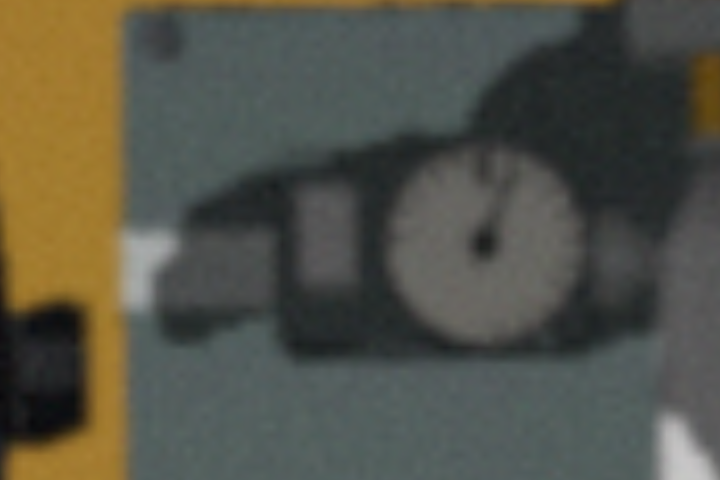

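Hub (484,243), tip (510,172): still about 1.1 mm past zero, because the grip has roughly 0.7 mm of play on reversal. One more correction.

Run:
```python
from h import *
m.move_l([.578,.0085,.12],max_speed=.25);m.move_l([.578,.0085,.070],max_speed=.1)
m.set_gripper(0.0,40); print(m.current_ee_pos())
m.move_l([.578,.0105,.070],max_speed=.02); print(m.current_ee_pos())
m.set_gripper(0.6); m.move_l([.578,.0105,.12],max_speed=.15); m.move_l([.50,.11,.18],max_speed=.25)
dial('d3.png'); print(m.current_time())
```

```text
[0.57831931 0.00861941 0.07070885]
[0.57829014 0.01021837 0.07069873]
15.975
```

View pics/d3.png

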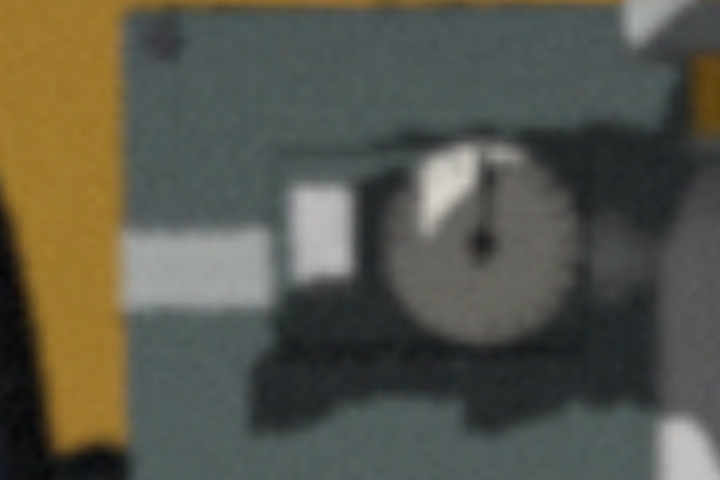

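Needle is at (490,165) over hub (482,242), within about 0.3 mm of the zero mark. Now the master.

Run:
```python
from h import *
R=down(pick()); x,y=.508,-.0938
m.set_gripper(0.8); m.move_l([x,y,.13],R,max_speed=.25); m.move_l([x,y,.017],max_speed=.12)
m.set_gripper(0.0,70); print('w',m.current_grip_width(),m.current_ee_pos())
f0=np.array(m.current_force())
m.move_l([x-.11,y-.0008,.0175],max_speed=.10); print(np.round(np.array(m.current_force())-f0,1))
m.move_l([x-.11,y-.0008,.15],max_speed=.2)
xp=.5065-.034
m.move_l([.44,.12,.17],max_speed=.3); m.move_l([xp,.2655,.12],max_speed=.25)
im,d=m.grab_frame("side"); np.savez('s1',im=im,d=d)
P=pts("side",d); print('w',m.current_grip_width(), m.current_time())
save('s1.png',cv2.resize(im[200:400,180:500],None,fx=2,fy=2))
```

```text
w 0.3615424671709437 [ 0.50798994 -0.09319829  0.01770419]
[  1.7  -4.9 -10.2]
w 0.3566664174627014 22.5833
```

View pics/s1.png

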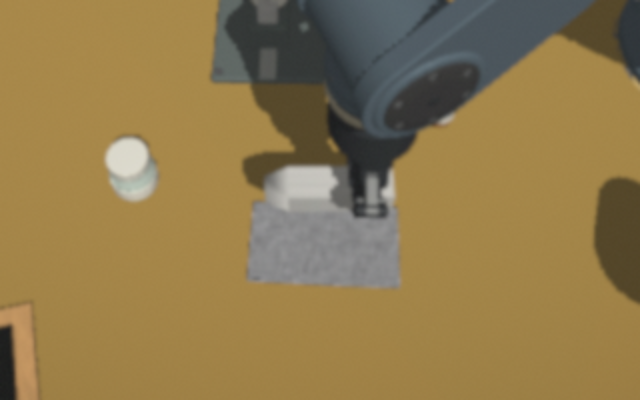

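Master is held level over the pad (bar at about (330,185), pad (325,245) in the crop). Lowering it, then fetching the spacer.

Run:
```python
from h import *
xp=.5065-.034
m.move_l([xp,.2655,.0095],max_speed=.12); print(m.current_force())
m.set_gripper(0.7); m.move_l([xp,.2655,.12],max_speed=.2)
R=np.array(m.current_tcp_rot()); s=np.sign(R[1,1]); a=np.radians(9.4)
Rs=down(np.pi/2+a if s>0 else a-np.pi/2)
x,y=.508-.036*np.cos(a),-.2797-.036*np.sin(a)
m.move_ptp([x,y,.10],Rs)
im,d=m.grab_frame("top"); np.savez('top1',im=im,d=d)
for n in("master_center","pad"): print(n,[np.round(r["at"],3).tolist() for r in m.look_for("top",n)[:2]])
P=pts("top",d); M=(P[...,2]>.02)&(P[...,2]<.05)&(abs(P[...,0]-.5)<.11)&(abs(P[...,1]-.265)<.07)
print('master',P[M].mean(0),P[M].min(0),P[M].max(0))
m.move_l([x,y,.007],max_speed=.12); m.set_gripper(0.0,30); print('w',m.current_grip_width(),m.current_ee_pos(),m.current_time())
m.move_l([x,y,.11],max_speed=.2)
xg=.40
m.move_ptp([xg,-.093,.11],down(A if s>0 else A-np.pi))
im,d=m.grab_frame("top"); o=ortho("top",im,None,.38,.62,-.17,.03,.115,2500); save('t2.png',o)
im,d=m.grab_frame("side"); save('s2.png',im[100:300,220:480])
a_=cv2.resize(o,(500,600)); b=cv2.resize(im[130:280,250:450],(280,210)); c=np.zeros((600,780,3),np.uint8); c[:,:500]=a_; c[:210,500:]=b; save('c2.png',c)
print(m.current_time())
```

```text
[ 0.0686719   0.12014933 -2.58485629]
master_center [[0.504, 0.263, 0.035]]
pad [[0.506, 0.26, 0.006], [0.77, -0.23, 0.024]]
master [0.50282164 0.26373761 0.03080105] [0.44618617 0.24589488 0.02007453] [0.56484002 0.28311199 0.03721819]
w 0.4026636464381449 [ 0.47290799 -0.28587335  0.00783166] 28.1583
29.7583
```

View pics/c2.png

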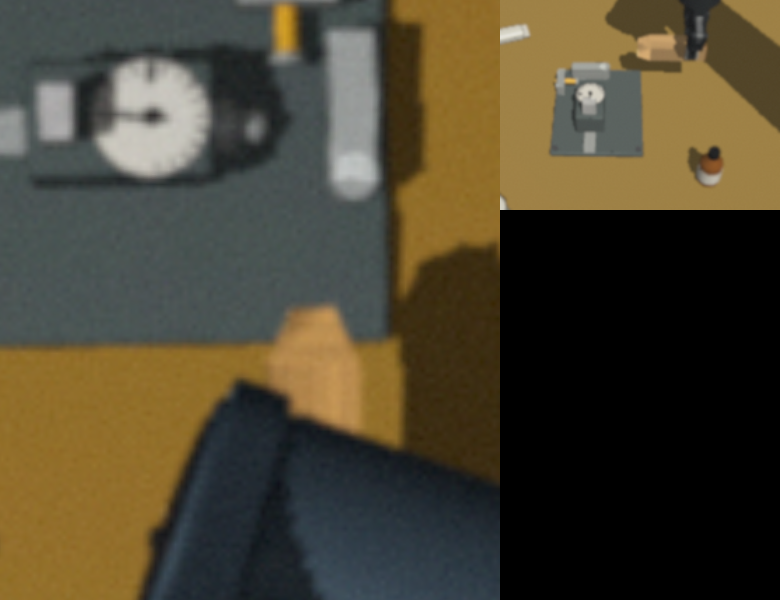

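Master lies flat at (0.504, 0.264), centred on the pad. The spacer is held straight (nose at (313,307), edges vertical), and its nose y of about -0.094 agrees with the tool. Inserting with force checks.

Run:
```python
from h import *
y=-.0908
m.move_l([.425,y,.03],max_speed=.2); f0=np.array(m.current_force())
m.move_l([.425,y,.0203],max_speed=.04); print('down',np.round(np.array(m.current_force())-f0,1),m.current_ee_pos())
def go(x,v):
    m.move_l([x,y+.007*(x-.51),.0203],max_speed=v); f=np.array(m.current_force())-f0
    print(round(x,4),np.round(f,1)); return f
for x in (.45,.465,.475): 
    if abs(go(x,.06)[0])>14: raise SystemExit
x=.475
while x<.5085:
    x+=.002
    if abs(go(x,.03)[0])>13: break
print(m.current_ee_pos(),m.current_time())
im,d=m.grab_frame("top"); save('t3.png',ortho("top",im,None,.46,.66,-.15,.07,.042,2700))
```

```text
down [-0.4  0.6 -0.6] [ 0.42497327 -0.09082291  0.02047319]
0.45 [-0.4 -0.2 -0.1]
0.465 [ 0.2 -0.3 -0.4]
0.475 [ 0.2 -0.3  0.1]
0.477 [ 0.2  0.1 -0.5]
0.479 [ 0.2  0.2 -0.1]
0.481 [-1.2  3.1  0.3]
0.483 [-2.2  3.9 -0.4]
0.485 [-1.5  4.9  0.2]
0.487 [-1.1  4.7 -0.1]
0.489 [-2.8  4.3  0.3]
0.491 [-3.9  3.5  0.2]
0.493 [-3.7  5.5  0.8]
0.495 [-5.2  5.3  1.3]
0.497 [-5.2  5.1  2.3]
0.499 [-5.7  4.4  1.5]
0.501 [-5.5  5.   0.9]
0.503 [-6.5  4.9  1.3]
0.505 [-5.9  4.7  2.2]
0.507 [-5.1  5.1  2.4]
0.509 [-4.6  5.5  1.2]
[ 0.50806487 -0.09020798  0.02000046] 36.25
```

View pics/t3.png

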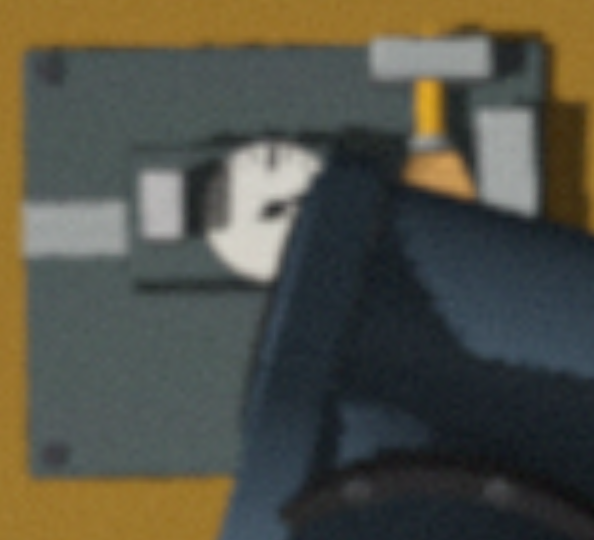

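The nose at row ≈150 nearly touches the steel screw head (rows 138-150), and the taper is past the plunger. I'll release, let the bar settle, then push the tail home with shut fingers.

Run:
```python
from h import *
p=np.array(m.current_ee_pos())
m.set_gripper(0.75); m.move_l([p[0],p[1],.075],max_speed=.15)
m.move_l([.452,-.091,.075],max_speed=.2); m.set_gripper(0.0,40); m.move_l([.452,-.091,.022],max_speed=.12)
f0=np.array(m.current_force()); m.move_l([.466,-.091,.022],max_speed=.05); x=.466; n=0
while x<.492:
    x+=.0004; m.move_l([x,-.091,.022],max_speed=.02); f=np.array(m.current_force())-f0
    if -f[0]>1: print(round(x,4),np.round(f,1))
    if -f[0]>11: break
m.dwell(.1); print(np.round(np.array(m.current_force())-f0,1),m.current_ee_pos(),m.current_time())
```

```text
0.468 [-1.2  0.4  0.1]
0.4692 [-1.4 -0.2  0.3]
0.47 [-1.   0.2 -0.4]
0.4716 [-2.6  0.4 -0.4]
0.472 [-5.3 -0.1  2.8]
0.4724 [-7.9  0.2  3.2]
0.4728 [-7.  -0.5  3.5]
0.4732 [-7.8  0.1  3.5]
0.4736 [-6.8  0.5  3. ]
0.474 [-6.2  0.1  4.4]
0.4744 [-6.3 -0.3  3.5]
0.4748 [-7.  -0.2  3.7]
0.4752 [-8.   0.8  2.4]
0.4756 [-7.5 -0.2  3.3]
0.476 [-9.2 -0.2  5.6]
0.4764 [-11.5  -1.6   7. ]
[-10.2  -0.6   6.8] [ 0.4748098  -0.0907586   0.02177104] 45.8917
```

Sliding takes about 7 N, and the force rises from x=0.4756 on, so the nose is meeting the stop. A little more, so the stop force is clearly above 3 N.

Run:
```python
from h import *
x=.4764
f0=np.array([0,0,0.])
while x<.482:
    x+=.0003; m.move_l([x,-.091,.022],max_speed=.02); f=np.array(m.current_force()); p=m.current_ee_pos()
    print(round(x,4),np.round(f,1),np.round(p[0],4))
    if -f[0]>14.5: break
m.dwell(.2); print(m.current_force())
m.move_l([.455,-.091,.022],max_speed=.08); m.move_l([.42,-.091,.12],max_speed=.2); m.move_l([.36,-.25,.2],max_speed=.3)
im,d=m.grab_frame("top"); np.savez('top2',im=im,d=d); save('t4.png',ortho("top",im,None,.46,.66,-.15,.07,.042,2700))
print(m.current_force(),m.current_time())
```

```text
0.4767 [-12.1  -2.    9.1] 0.4748
0.477 [-13.9  -1.7   9.7] 0.4748
0.4773 [-15.   -2.3  10.8] 0.4748
[-15.03166948  -1.39555864  10.49052808]
[ 0.60190662  0.84833964 -0.23409526] 48.7583
```

View pics/t4.png

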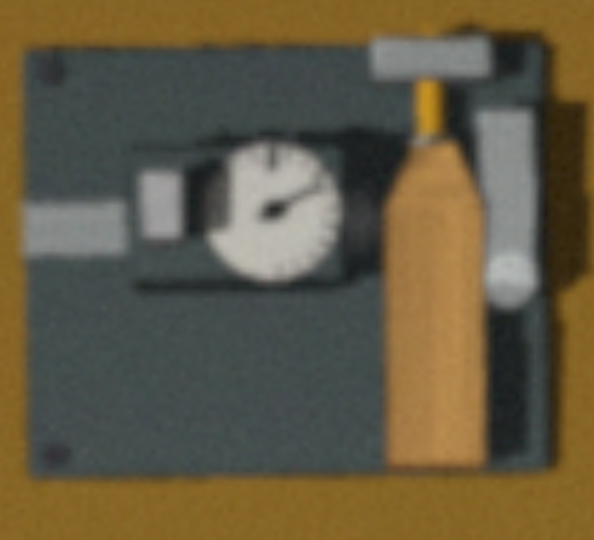

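The needle has moved to tip (322,188) from hub (275,210), about 65° or 3.8 mm past zero. The bar is parallel to the anvil with its nose on the screw (430,143). I'll measure the needle more precisely.

Run:
```python
from h import *
im=np.load('top2.npz')['im']
ims=[im]+[m.grab_frame("top")[0] for _ in range(8)]
im=np.mean(ims[1:],0).astype(np.uint8)
o=ortho("top",im,None,.55,.61,-.04,.02,.065,8000); g=cv2.GaussianBlur(cv2.cvtColor(o,cv2.COLOR_RGB2GRAY),(0,0),4)
_,b=cv2.threshold(g,150,255,cv2.THRESH_BINARY); 
n,l,s,c=cv2.connectedComponentsWithStats(b); i=1+np.argmax(s[1:,4])
cn=max(cv2.findContours((l==i).astype(np.uint8),cv2.RETR_EXTERNAL,cv2.CHAIN_APPROX_NONE)[0],key=len)
(cx,cy),r=cv2.minEnclosingCircle(cn)
print(cx,cy,r)
pol=cv2.warpPolar(g,(200,720),(cx,cy),r,cv2.WARP_POLAR_LINEAR).astype(float)  # rows angle cw from +col
for lo,hi in((50,90),(80,120),(100,140),(150,180)):
    pr=pol[:,lo:hi].mean(1); k=np.argsort(pr)[:12]; kk=np.arange(720); 
    w=np.clip(np.median(pr)-15-pr,0,None); j=np.argmax(w); sel=abs(kk-j)<40
    print(lo,hi,'angle cw from +x(deg)',(w*kk)[sel].sum()/w[sel].sum()/2+90-360*((w*kk)[sel].sum()/w[sel].sum()/2+90>360))
o2=cv2.resize(o,(480,480)); cv2.circle(o2,(int(cx),int(cy)),3,(255,0,0),-1)
q=cv2.resize(ortho("top",im,None,.47,.62,-.13,-.06,.041,4000),None,fx=.8,fy=.8)
c=np.zeros((480,710,3),np.uint8); c[:,:480]=o2; c[:q.shape[0],480:480+q.shape[1]]=q[:480]; save('t5.png',c)
```

```text
400.7758483886719 249.6724090576172 186.8362579345703
50 90 angle cw from +x(deg) 59.94678062900954
80 120 angle cw from +x(deg) 100.5483152299935
100 140 angle cw from +x(deg) 100.24486180014175
150 180 angle cw from +x(deg) 100.56383639169182
```

View pics/t5.png

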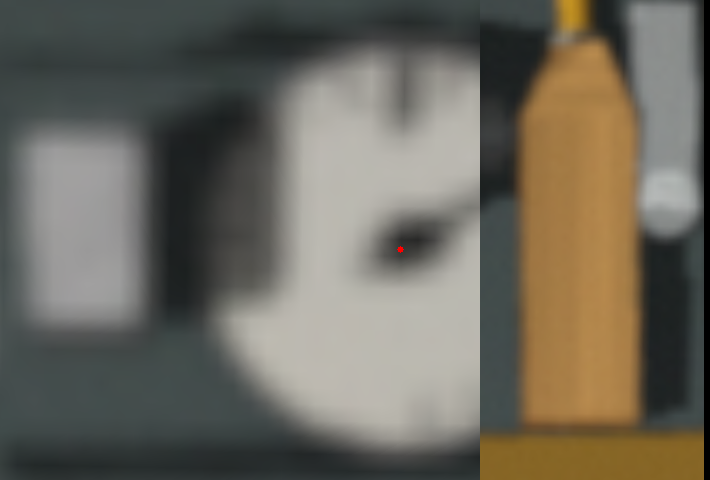

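The needle line through the hub runs at about 59° clockwise, so the plunger reads ≈ 8.4 mm, within 8 ± 1.3. The bar is flush along the anvil with its nose on the screw. Handing in.

Run:
```python
from h import *
print([np.round(r["at"],3).tolist() for r in m.look_for("top","master_center")[:2]],np.round(m.current_force(),1),m.current_time())
m.sign_off()
```

```text
[[0.502, 0.266, 0.035], [0.376, 0.097, 0.055]] [-0.3 -1.  -0.3] 49.2083
the job is handed in; nothing more can be done
```

I zeroed the comparator on the master, laid the master on the felt pad, and pressed the spacer home against the stop. The job was handed in at 49.2 s of the 72 s allowed, and no verdict was reported.

**What I did**
- **Zeroing:** the first slide went about 2.6 mm past zero. Two corrections brought the needle to about 0.3 mm past the mark, with the head let go.
- **Master:** drawn out by its tail and laid on the pad.
- **Spacer:** slid in nose first while gripped, released to settle, then pushed from the tail with shut fingers. The push reached about 15 N at the wrist. It took about 7 N to slide, and the tool stood still as the force rose from 10 to 15 N, so I put the force on the stop at roughly 8 N. That is an estimate, not a direct reading.

**Last checks**
- **Dial:** the needle stands about 59° clockwise, so the plunger reads about 8.4 mm (wanted 8 ± 1.3).
- **Spacer:** it looks flush with the anvil and parallel to it, with its nose on the stop screw.
- **Master:** flat at about (0.502, 0.266), within a few mm of the pad's centre.
- **Robot:** it is clear of everything. I did not measure the jar, tube and bottle at the end, but no move came near them.

**Readings that disagreed:** a first reading of the needle by eye gave about 8.8 mm. In my automatic measurement the outer rings gave about 100°, because the dial was cropped. I discarded those and kept the inner ring (60°), which agrees with the needle line in the picture.

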